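Dock a tube carrier and cam-lock it tight

ROBOT

A 7-joint arm with a two-finger parallel gripper is mounted at the origin on the work surface. World frame = base frame: x ahead of the robot, y to its left, z up, the work surface at z = 0. Lengths are in m, angles in rad, forces in N, time in s.
With the tool pointing down it reaches from about 0.4 to 0.875 m from the base axis. Payload 6.5 kg.
Tool frame: the origin (TCP) lies between the finger pads; the fingertips stand 8 mm ahead of it and the grasp point (between the pads) lies 11 mm behind it (bot.tips_ahead is the distance from the TCP to the fingertips, in m); z points along the fingers, y is the line along which they close (so a half turn about z gives the same grasp; the last joint's range is limited). The gripper opens to 85 mm and grips with 20 to 120 N. Pads are 22 mm wide; open, the fingers measure 114 mm over their backs; the gripper's body (76 mm by 85 mm) begins 54 mm behind the grasp point. The pads swing forward as they close: fully open they stand 13 mm farther back than shut.
Start: joints at [-1.271, 0.536, -0.004, 1.538, 0.003, 1.067, -0.071], TCP at [0.232, 0.607, 0.239] pointing down, gripper open.
Joint ranges: [-2.7, 2.7], [-0.37, 2.16], [-1.27, 1.26], [0.24, 2.4], [-1.31, 4.45], [0.19, 1.91], [-2.76, 2.76]. Speed limits (rad/s): [2.39, 2.39, 3.14, 3.14, 3.14, 3.14, 3.14].

INTERFACE

Orientations are given as [roll, pitch, yaw] about the fixed x, y, z axes, in that order (R = Rz(yaw) Ry(pitch) Rx(roll)).
In Python, from rig import telemetry, get_image, ticket, bot gives the robot as it stands.
- The arm moves only by the tool move_arm, never from a script. Its argument "rows" is a list that holds one entry, the list of rows, each a list of 4 numbers: the shift along the tool's x, y, z in mm, then the turn about the tool's z in degrees. In form: [[[tx, ty, tz, roll], ...]]. A call has 1 to 12 rows; each row shifts and turns the commanded pose from where the row before left it, along the tool's axes as they then stand; what a row does not reach is not made up. A row lasts 1/12 s, in which the tool goes at most 41.7 mm and 7.16 degrees, less where a joint would pass 70% of its speed; a pose out of reach is approached as far as the arm can. A call is refused whole if a number of a shift passes 41.7 or a number of a turn 7.16, either way. A call with a gripper value outside its range is refused whole. "gripper" is the closure in counts, from 0 (fully open) to 255 (shut), set as the call begins (left out, the last holds). The fingers move at their own pace and stop on an object; the grip force is fixed at half the most. Time passes only in rows, so rows that do not move let the fingers close. It gives the time, the measured TCP pose, the force, the opening and the grip force at its end, in the units of the state.
- telemetry.read_state(): the state, without advancing time (a new reading comes with each control period).
- get_image(name): name is "scene" or "top" or "wrist"; returns a dict with "pixels" (420x560x3 uint8, red, green, blue), "depth" (420x560 float32, m along the optical axis (not along the pixel's ray), 0 where there is no reading), "K" (3x3 intrinsics, pixels), "T" (4x4, takes a point from camera to world coordinates). Camera axes: x right, y up, looking along -z (the intrinsics and any distortion apply to the point x, -y, -z); pixel columns grow to the right and rows downward; lengths in m; the calibration is good to about 2 mm. A picture is of the moment at which its call begins.
- ticket.sign_off(): hands the job in; it is judged then, once.
The state is a dict: "time_s": time; "qpos": joint angles; "qvel": joint speeds; "tau": joint torques, N m; "tcp_pos": TCP position; "tcp_rot": TCP orientation; "force": force on the tool from outside, world axes, zero at the start; "moment": the same for the moment, N m; "width": finger opening in m; "finger_force": force on a finger pad.
Only numpy, scipy, OpenCV 4.12 (cv2) and the standard library are available. Lean on these libraries where they do the work, as an engineer would, in place of code of your own. Each camera call takes 0.05 s, during which the arm holds its last target. There are 200 camera calls.

TASK

Slide the blue tube carrier along the bench into the white dock until it touches the two yellow buffers and its ball-headed stud is inside the open cam, then turn the red cam grip clockwise until the cam has drawn the carrier firmly against the buffers. Stop when it is snug, never force the buffers, let go of everything and leave the bottle, the jar and the tip rack where they are.

Things in the scene. Friction and masses are not known exactly. Their poses are not given: they have to be found in the camera images.
- dock: White dock fixed to the bench, 80 x 116 mm, 44 mm high. Origin on the bench under the cam's axis; x points from its open front to its back, z up. Front wall at x = -40 mm with a 28 mm wide opening for the stud. Two guide cheeks (30 mm high, 73 mm apart inside) run forward to x = -85 mm, then flare outwards to x = -112 mm (95 mm apart at the mouth).
- buffers: Two yellow sprung buffers on the dock's front, beside the opening, facing the carrier. Frame as the dock's. At rest their faces stand at dock x = -45 mm; together they give 1 mm per 10 N. Snug means the carrier presses on them with at least 5 N in all; more than 20 N at any time, by pushing or by the cam, damages them.
- cam (a joint): Cam angle, rad, growing clockwise seen from above, end stop 2.6. At 0 (start: within 0.12) its mouth is open to the front and the red bar lies along the dock's x. From 0.65 on it closes behind the ball and draws it in 6 mm per rad. Snug somewhere from 1.4 to 2.2, differing with the stud's length. Turns free with 0.12 N m, plus about 0.015 N m per N on the buffers; stays where left.
- cam_grip (a point): Middle of the red grip bar on top of the cam, on the cam's vertical axis, 64 mm above the bench. The bar is 12 mm thick, 52 mm long along this frame's x axis, and stands from 47 to 77 mm above the bench; the frame turns with the cam.
- carrier: Loose blue tube carrier, 100 long (x), 70 wide (y), 40 mm high, about 0.4 kg; tube caps up to 51 mm high. Origin: centre of its underside; x points to its front, where a steel stud (8 mm thick, ending in a 20 mm ball) stands out 28 mm above the bench. The ball's centre is 30 to 34 mm ahead of the front face, differing each time. It fits between the cheeks with 1.5 mm to spare per side.
- carrier_handle (a point): Middle of the carrier's dark steel handle bar, above the carrier's centre, 77 mm above the bench. The bar is 12 mm thick (along the carrier's x), 66 mm long (along y) and 14 mm high, on two posts at its ends.
- carrier_face (a point): Centre of the carrier's front face, 50 mm ahead of its origin and 28 mm above the bench, on the stud's axis; axes as the carrier's.
- reagent: Loose amber bottle, 60 mm in diameter, 130 mm high, beside the dock; origin at the centre of its underside. To be left alone.
- tip_rack: Loose orange tip rack, 80 x 120 mm, 56 mm high, behind the dock; origin at the centre of its underside. To be left alone.
- jar: Loose jar with white cap, 56 mm in diameter, 70 mm high, beside the dock; origin at the centre of its underside. To be left alone.
Mind the look-alikes: they are no part of the job. What is shaped like the dock but green, pink or turquoise is not meant.

How it is judged:
By the outcome, as a careful person would: the job done as asked, in the order asked, and still so for the second after the job is handed in, with the robot touching nothing.
It also fails if it takes over 72 s, if anything falls off the work surface, if the arm or the gripper's body presses on something with over 40 N, if the wrist force passes 120 N, or if a joint passes its speed limit or range.

## Working session

There is one attempt and no reset: what is moved stays moved. The work goes in short steps, Python scripts to look and compute and a tool call to move; the robot and the scene stay as the last step left them, time stands still between calls to the robot, and variables do not carry over. Pictures are saved under pics/ and viewed, at most 10 in all, crops included, and the job is handed in when it is done.

Besides the shell and the picture viewer there is one more tool, called after ">>>" as name(argument=value, ...), one argument or row to a line, values as JSON. move_arm: Moves the arm, as the interface text tells. Its arguments: {"type":"object","properties":{"rows":{"type":"array","items":{"type":"array","items":{"type":"array","items":{"type":"number"}}}},"gripper":{"type":"number"}},"required":["rows"]}

```bash
mkdir -p pics; ls
python3 - <<'E'
from rig import telemetry,get_image
import cv2,numpy as np
for n in("top","scene"):
    d=get_image(n);cv2.imwrite(f"pics/{n}0.png",d["pixels"][:,:,::-1]);np.savez(f"{n}0.npz",**d)
    print(n,d["K"].tolist(),np.round(d["T"],3).tolist())
s=telemetry.read_state();print(s)
E
```

```text
pics
top [[379.1884739615994, 0.0, 282.64501253049656], [0.0, 379.1884739615994, 213.02503664994416], [0.0, 0.0, 1.0]] [[0.026, 0.999, -0.024, 0.48], [-1.0, 0.026, 0.002, 0.234], [0.002, 0.023, 1.0, 0.924], [0.0, 0.0, 0.0, 1.0]]
scene [[397.13513720480694, 0.0, 280.4407286199466], [0.0, 397.13513720480694, 210.13133682016644], [0.0, 0.0, 1.0]] [[-0.293, -0.537, 0.791, 1.16], [0.956, -0.158, 0.246, 0.438], [-0.007, 0.829, 0.56, 0.545], [0.0, 0.0, 0.0, 1.0]]
{'time_s': 0.1, 'qpos': array([-1.27121505,  0.53709017, -0.00438897,  1.53872115,  0.00260747,
        1.06729093, -0.07120135]), 'qvel': array([ 0.00033539, -0.00085893, -0.00033322, -0.00293254, -0.00020994,
        0.00227787, -0.0010665 ]), 'tau': array([ 2.20976392e-03, -5.84561813e+01,  1.05173428e+00, -2.59778380e+01,
        1.26395546e-02,  4.58155482e-03, -2.93808216e-05]), 'tcp_pos': array([0.23234454, 0.60649354, 0.23852205]), 'tcp_rot': array([-3.14009509e+00,  1.43325489e-04,  2.77584265e+00]), 'force': array([ 0.46486516, -0.59909483,  0.36042406]), 'moment': array([-0.03434874, -0.00379351,  0.06939746]), 'finger_force': 0.0, 'width': 0.0852819867084691}
```

View pics/top0.png

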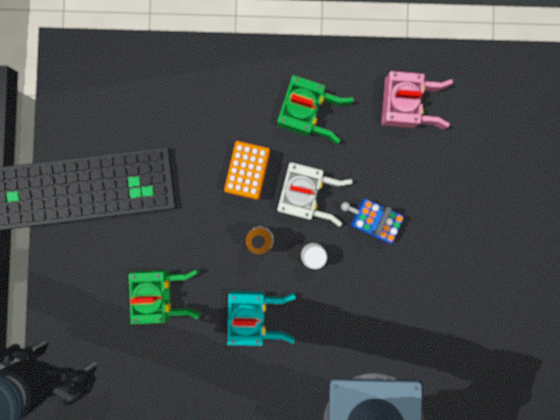

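View pics/scene0.png

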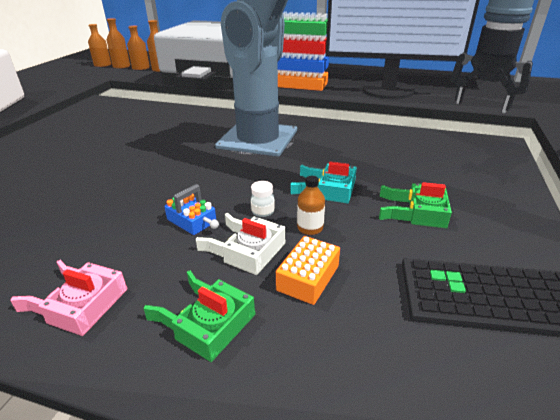

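The top view shows the white dock at about (302,190) with its mouth to the right, and the carrier at about (378,220) with its ball at (346,207). The jar is at (314,256), the bottle at (259,240) and the rack at (247,170). I'll measure from the colour masks.

```bash
cat > h.py <<'E'
import numpy as np,cv2
def cast(d,uv,z):
    uv=np.atleast_2d(uv).astype(float);K,T=d["K"],d["T"]
    r=np.c_[(uv[:,0]-K[0,2])/K[0,0],-(uv[:,1]-K[1,2])/K[1,1],-np.ones(len(uv))]@T[:3,:3].T
    o=T[:3,3];return (o+r*((z-o[2])/r[:,2])[:,None])[:,:2]
def proj(d,p):
    c=np.linalg.inv(d["T"])@np.r_[p,1];K=d["K"]
    return K[0,0]*c[0]/-c[2]+K[0,2],K[1,1]*-c[1]/-c[2]+K[1,2]
def hsv(d): return cv2.cvtColor(d["pixels"],cv2.COLOR_RGB2HSV)
def mask(d,name):
    h=hsv(d);H,S,V=h[...,0],h[...,1],h[...,2]
    return {"red":((H<6)|(H>174))&(S>170)&(V>110),"blue":(H>100)&(H<125)&(S>150)&(V>50),
     "yellow":(H>22)&(H<34)&(S>140)&(V>120),"white":(S<50)&(V>150)}[name].astype(np.uint8)
def blob(m,near=None):
    n,l,s,c=cv2.connectedComponentsWithStats(m)
    k=[i for i in range(1,n) if s[i,4]>8]
    i=min(k,key=lambda i:np.hypot(*(c[i]-near))) if near is not None else max(k,key=lambda i:s[i,4])
    v,u=np.nonzero(l==i);return np.c_[u,v]
def axis(p):
    c=p.mean(0);w,V=np.linalg.eigh(np.cov((p-c).T));return c,np.degrees(np.arctan2(V[1,-1],V[0,-1])),np.sqrt(w*12)
E
python3 - <<'E'
from h import *
d=np.load("top0.npz")
r=cast(d,blob(mask(d,"red"),(302,190)),.077);print("red",axis(r))
w=cast(d,blob(mask(d,"white"),(300,200)),.044);print("white",axis(w),len(w))
b=cast(d,blob(mask(d,"blue"),(378,220)),.04).astype(np.float32);print("blue",cv2.minAreaRect(b),axis(b))
ball=cast(d,[(346,207)],.028);print("ball",ball)
for n,uv,z in(("jar",(314,256),.07),("bottle",(259,240),.13),("rack",(247,170),.056)):print(n,cast(d,[uv],z))
E
```

```text
red (array([0.55398988, 0.19326551]), np.float64(78.85486837505327), array([0.00840071, 0.04724443]))
white (array([0.55121721, 0.18243753]), np.float64(-167.90310079694294), array([0.12678117, 0.1289607 ])) 1859
blue ((0.4901024103164673, 0.01281728595495224), (0.10629134625196457, 0.07562145590782166), 66.84358215332031) (array([0.48613122, 0.03000938], dtype=float32), np.float64(-142.50425737711836), array([0.07394103, 0.099263  ]))
ball [[0.51973788 0.08321504]]
jar [[0.40582506 0.1597604 ]]
bottle [[0.44144255 0.2807944 ]]
rack [[0.59750139 0.31711427]]
```

>>> move_arm(
  rows=[
    [[-22,-18,-3,0],[-22,-18,-3,0],[-22,-18,-3,0],[-22,-18,-3,0],[-22,-18,-3,0],[-22,-18,-3,0],[-22,-18,-3,0],[-22,-18,-3,0],[-22,-18,-3,0],[-22,-18,-3,0]],
  ],
)

```text
time_s: 0.93
tcp_pos: [0.3739, 0.3587, 0.2692]
tcp_rot: [-3.141, -0.0, 2.776]
force: [1.0, 0.2, -0.2]
width: 0.0853
finger_force: 0.0
```

>>> move_arm(
  rows=[
    [[-22,-18,-3,0],[-22,-18,-3,0],[-22,-18,-3,0],[-22,-18,-3,0],[-22,-18,-3,0],[-22,-18,-3,0],[-22,-18,-3,0],[-22,-18,-3,0],[-22,-18,-3,0],[-22,-18,-3,0],[0,0,0,0],[0,0,0,0]],
  ],
)

```text
time_s: 1.93
tcp_pos: [0.5151, 0.1116, 0.2991]
tcp_rot: [-3.141, 0.0, 2.772]
force: [0.3, 0.6, -0.2]
width: 0.0851
finger_force: 0.0
```

Run:
```python
from rig import get_image
import cv2,numpy as np
d=get_image("wrist");cv2.imwrite("pics/w1.png",d["pixels"][:,:,::-1]);np.savez("w1.npz",**d);print(d["K"].tolist(),d["T"].round(3).tolist())
```

```text
[[309.72727387157244, 0.0, 282.5234900647051], [0.0, 309.72727387157244, 208.76243371563078], [0.0, 0.0, 1.0]] [[0.361, -0.881, -0.305, 0.436], [0.933, 0.341, 0.119, 0.141], [-0.001, -0.327, 0.945, 0.434], [0.0, 0.0, 0.0, 1.0]]
```

View pics/w1.png

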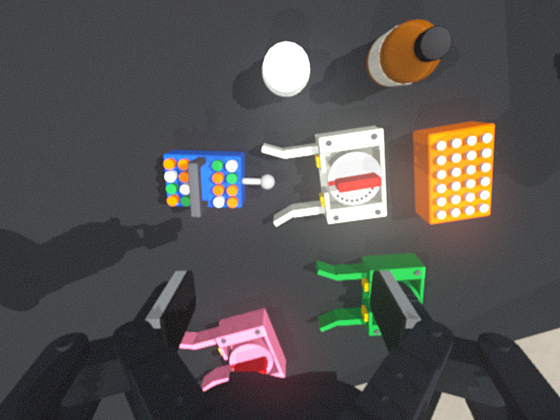

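The wrist view shows the handle at about (196,188), the ball at (267,182) and the dock plate from (316,128) to (386,224) with the red bar at (358,183). Depth slices should give the poses.

```bash
cat >> h.py <<'E'
def cloud(d):
    K,T=d["K"],d["T"];v,u=np.mgrid[:420,:560];z=d["depth"]
    p=np.stack([(u-K[0,2])/K[0,0]*z,-(v-K[1,2])/K[1,1]*z,-z],-1)
    P=p@T[:3,:3].T+T[:3,3];P[z==0]=np.nan;return P
def rect(P):
    c,s,a=cv2.minAreaRect((P[:,:2]*1000).astype(np.float32));return np.round(c,1),np.round(s,1),round(a,1)
def measure(d,grip=(.553,.193),car=(.49,.013)):
    P=cloud(d);x,y,z=P[...,0],P[...,1],P[...,2]
    nd=np.hypot(x-grip[0],y-grip[1]);nc=np.hypot(x-car[0],y-car[1])
    w=mask(d,"white")>0
    print("bench z",np.nanmedian(z[(nd<.3)&(z<.015)]))
    for n,m in (("plate",(nd<.085)&(z>.038)&(z<.05)),("bar",(nd<.05)&(z>.07)&(z<.084)),
       ("handle",(nc<.06)&(z>.076)&(z<.092)),("body",(nc<.09)&(z>.034)&(z<.06)),
       ("stud",(nc>.055)&(nc<.1)&(z>.02)&(z<.045)&(mask(d,"blue")==0)&(nd>.08))):
        q=P[m]
        if len(q)>8: print(n,len(q),rect(q),axis(q[:,:2])[:2],"z",np.median(q[:,2]).round(4))
    for n,uv in(("yellow",None),):
        k,l,s,c=cv2.connectedComponentsWithStats(mask(d,n))
        for i in range(1,k):
            q=P[l==i];q=q[np.isfinite(q[:,0])]
            if len(q)>4 and np.hypot(*(q.mean(0)[:2]-grip))<.08: print(n,len(q),q.mean(0).round(4))
E
python3 -c "
from h import *
measure(np.load('w1.npz'))"
```

```text
bench z 9.755699683391961e-05
plate 4088 (array([555.5, 190. ]), array([ 85.1, 115.8]), 77.3) (array([0.55175275, 0.19269831]), np.float64(166.9185704646965)) z 0.0448
bar 475 (array([556.2, 192.2]), array([51.8, 12.7]), 78.7) (array([0.55519473, 0.19206202]), np.float64(78.40686270500618)) z 0.0768
handle 629 (array([490.2,   8. ]), array([12.5, 65.5]), 67.1) (array([0.48923775, 0.00947776]), np.float64(157.12209647762936)) z 0.0838
body 3503 (array([498.5,  26.4]), array([140.4,  70.6]), 67.0) (array([0.48955663, 0.01504363]), np.float64(65.03202887776953)) z 0.0415
stud 377 (array([493.1,  33.2]), array([155.2,  63.6]), 75.5) (array([0.50697687, 0.08424346]), np.float64(93.24025710485574)) z 0.0317
yellow 42 [0.5194 0.1566 0.038 ]
yellow 36 [0.5715 0.1448 0.0373]
```

>>> move_arm(
  rows=[
    [[0,0,0,1.7],[-4.3,-26.3,0,0],[-4.3,-26.3,0,0],[-4.3,-26.3,0,0],[-4.3,-26.3,0,0],[0,0,30,0],[0,0,30,0],[0,0,30,0],[0,0,30,0],[0,0,0,0],[0,0,0,0]],
  ],
)

```text
time_s: 2.9
tcp_pos: [0.4887, 0.0108, 0.1786]
tcp_rot: [-3.14, -0.003, 2.748]
force: [0.0, 0.3, 0.4]
width: 0.0858
finger_force: 0.0
```

Run:
```python
from rig import get_image
import cv2,numpy as np
from h import *
d=get_image("wrist");np.savez("w2.npz",**d);measure(d,grip=(.556,.192),car=(.490,.008));cv2.imwrite("pics/w2.png",d["pixels"][:,:,::-1])
```

```text
bench z 0.00014783094571513278
plate 8573 (array([555.7, 189.7]), array([ 85.9, 116.5]), 76.8) (array([0.54918232, 0.19062623]), np.float64(165.62597626412622)) z 0.0446
bar 1124 (array([556. , 192.1]), array([52.8, 12.9]), 78.1) (array([0.55456862, 0.1907848 ]), np.float64(78.90418006165683)) z 0.0767
handle 1155 (array([490.1,   8.2]), array([11.3, 65.4]), 67.1) (array([0.4879528 , 0.00894375]), np.float64(156.87693528800435)) z 0.084
body 6995 (array([498. ,  26.2]), array([140. ,  69.7]), 66.8) (array([0.48740408, 0.0116135 ]), np.float64(66.26649277283457)) z 0.0412
stud 720 (array([496.4,  28.8]), array([149.2,  77.7]), 72.8) (array([0.50849226, 0.08105024]), np.float64(109.10572338955183)) z 0.0318
yellow 232 [0.5199 0.1557 0.0335]
yellow 195 [0.5717 0.1438 0.033 ]
```

>>> move_arm(
  rows=[
    [[-2.3,-2,0,0.4],[0,0,22,0],[0,0,22,0],[0,0,22,0],[0,0,20,0],[0,0,14,0],[0,0,10,0],[0,0,0,0],[0,0,0,0]],
  ],
)

```text
time_s: 3.7
tcp_pos: [0.4922, 0.007, 0.0702]
tcp_rot: [3.141, 0.001, 2.739]
force: [1.0, 0.5, 0.1]
width: 0.0855
finger_force: 0.0
```

>>> move_arm(
  rows=[
    [[0,0,0,0],[0,0,0,0],[0,0,0,0],[0,0,0,0],[0,0,0,0],[0,0,0,0],[0,0,0,0],[0,0,0,0],[0,0,0,0],[0,0,0,0]],
  ],
  gripper=255,
)

```text
time_s: 4.53
tcp_pos: [0.4916, 0.0072, 0.0695]
tcp_rot: [3.141, 0.0, 2.739]
force: [0.2, 1.5, 4.1]
width: 0.011
finger_force: 61.2
```

>>> move_arm(
  rows=[
    [[-5.2,2,0,0],[-5.2,2,0,-1.1],[-5.2,3,0,-2.2],[-4,4,0,-2.2],[0,0,0,-2.2],[0,0,0,-2.2],[0,0,0,0],[0,0,0,0],[0,0,0,0]],
  ],
)

```text
time_s: 5.28
tcp_pos: [0.5136, 0.0093, 0.0695]
tcp_rot: [-3.141, 0.0, 2.911]
force: [-0.2, -1.5, 5.7]
width: 0.0109
finger_force: 61.6
```

Run:
```python
from rig import get_image,telemetry
import cv2,numpy as np
from h import *
print(telemetry.read_state())
d=get_image("top");np.savez("t3.npz",**d);measure(d,grip=(.556,.192),car=(.514,.012))
d=get_image("wrist");np.savez("w3.npz",**d);measure(d,grip=(.556,.192),car=(.514,.012));cv2.imwrite("pics/w3.png",d["pixels"][:,:,::-1])
```

```text
{'time_s': 5.2833, 'qpos': array([-0.24003028,  0.57584777,  0.17014262,  2.01278917, -0.17175973,
        0.56616294,  1.38830788]), 'qvel': array([-0.00206186, -0.00036735,  0.00142253,  0.00028387, -0.00064775,
        0.00073098, -0.00173988]), 'tau': array([ -0.3263406 , -46.96929574,   2.91299656, -14.90944237,
        -0.281325  ,  -0.19362505,  -0.09840071]), 'tcp_pos': array([0.51363138, 0.00927917, 0.0694906 ]), 'tcp_rot': array([-3.14112735e+00,  2.69094830e-04,  2.91066322e+00]), 'force': array([-0.23458558, -1.50221485,  5.72370793]), 'moment': array([-0.2828073 ,  0.09187168,  0.07860449]), 'finger_force': 61.607666015625, 'width': 0.010863666515035194}
bench z -0.0009918984695015398
plate 1277 (array([553.8, 192.1]), array([ 83.4, 116.3]), 77.2) (array([0.55399624, 0.19468946]), np.float64(167.3357553477033)) z 0.0443
bar 126 (array([553.9, 193.9]), array([51.4, 12.1]), 79.5) (array([0.55394373, 0.19406659]), np.float64(78.87286881295847)) z 0.0756
handle 49 (array([493. ,  17.5]), array([32.5, 15. ]), 8.2) (array([0.48762548, 0.01710074]), np.float64(-165.918407659251
[... 301 characters left out ...]
696 0.1447 0.0308]
yellow 8 [0.5192 0.155  0.0232]
bench z 0.00020242875622089596
plate 3691 (array([551. , 155.5]), array([ 29.9, 114.6]), 89.9) (array([0.56396463, 0.15488658]), np.float64(174.13577104109908)) z 0.0436
handle 4413 (array([510.6,   7.1]), array([35.9, 64.1]), 57.4) (array([0.50672133, 0.00954386]), np.float64(166.86982957596712)) z 0.084
body 14336 (array([516.6,  28.3]), array([141.4,  70.4]), 77.0) (array([0.5027193 , 0.01336249]), np.float64(75.01758984469114)) z 0.044
stud 2358 (array([518.2,  30. ]), array([145.8, 112.3]), 76.1) (array([0.52795924, 0.08230004]), np.float64(178.50583801041898)) z 0.0305
yellow 847 [0.5198 0.1553 0.0318]
yellow 705 [0.5716 0.1437 0.0314]
```

View pics/w3.png

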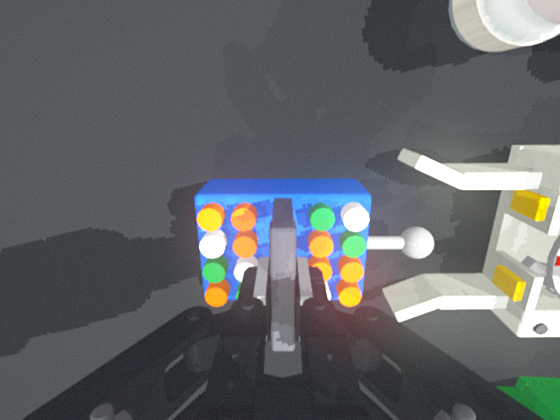

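The carrier is square to the dock at 77°, about 1.6 mm to the left of its centreline. I'll advance with that corrected.

>>> move_arm(
  rows=[
    [[-1.6,0,0,0],[0,8,0,0],[0,10,0,0],[0,10,0,0],[0,10,0,0],[0,6,0,0],[0,0,0,0]],
  ],
)

```text
time_s: 5.97
tcp_pos: [0.5255, 0.0524, 0.0695]
tcp_rot: [-3.141, 0.001, 2.911]
force: [-0.5, -0.1, 5.0]
width: 0.0105
finger_force: 61.5
```

>>> move_arm(
  rows=[
    [[0,5,0,0],[0,5,0,0],[0,5,0,0],[0,5,0,0],[0,5,0,0],[0,5,0,0],[0,3,0,0],[0,0,0,0]],
  ],
)

```text
time_s: 6.63
tcp_pos: [0.5328, 0.083, 0.0695]
tcp_rot: [-3.14, 0.0, 2.91]
force: [-0.1, -2.5, 6.3]
width: 0.0111
finger_force: 61.7
```

>>> move_arm(
  rows=[
    [[0,4,0,0],[0,4,0,0],[0,3,0,0],[0,2,0,0],[0,1,0,0],[0,0,0,0],[0,0,0,0]],
  ],
)

```text
time_s: 7.22
tcp_pos: [0.5358, 0.0958, 0.0695]
tcp_rot: [-3.139, 0.0, 2.909]
force: [-1.3, -5.0, 6.6]
width: 0.0109
finger_force: 61.8
```

>>> move_arm(
  rows=[
    [[0,0.5,0,0],[0,0.5,0,0],[0,0,0,0]],
  ],
)

```text
time_s: 7.47
tcp_pos: [0.536, 0.0963, 0.0695]
tcp_rot: [-3.139, 0.0, 2.909]
force: [-1.4, -5.4, 7.2]
width: 0.0106
finger_force: 61.9
```

>>> move_arm(
  rows=[
    [[0,0.5,0,0],[0,0,0,0],[0,0,0,0]],
  ],
)

```text
time_s: 7.72
tcp_pos: [0.5361, 0.0967, 0.0695]
tcp_rot: [-3.139, 0.0, 2.909]
force: [-1.8, -5.3, 7.1]
width: 0.0106
finger_force: 61.9
```

Run:
```python
from rig import get_image,telemetry
import cv2,numpy as np
s=telemetry.read_state();print(s['tcp_pos'],s['force'],s['moment'],s['tau'].round(2))
d=get_image("wrist");np.savez("w4.npz",**d)
cv2.imwrite("pics/w4.png",cv2.resize(d["pixels"][100:320,220:520,::-1],None,fx=2.6,fy=2.6,interpolation=cv2.INTER_CUBIC))
```

```text
[0.53610685 0.09673631 0.06950157] [-1.77676971 -5.30028649  7.10639594] [-1.31564744  0.31184465  0.01945397] [ -3.07 -49.4    0.48 -16.89  -1.07  -0.65  -0.  ]
```

View pics/w4.png

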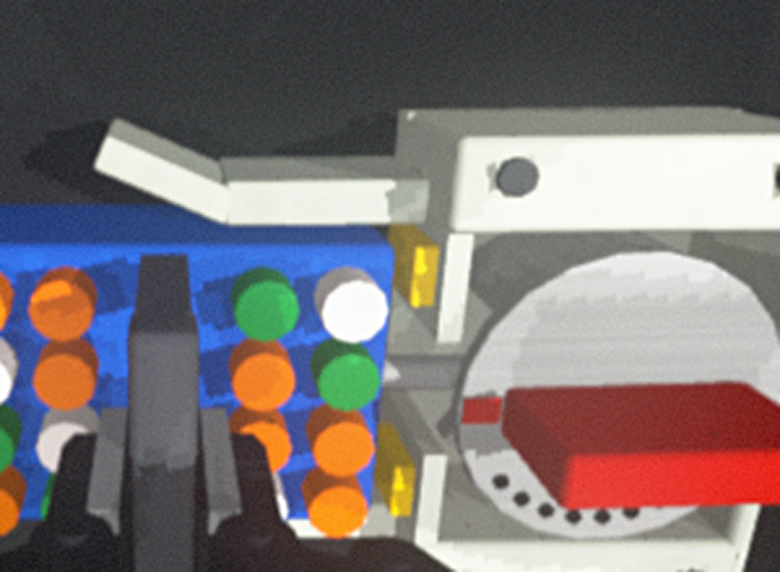

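The ball is under the cam and the carrier's front is close to the buffers. Force hasn't risen like a 10 N/mm contact yet, so I'll keep going in small steps.

>>> move_arm(
  rows=[
    [[0,0.5,0,0],[0,0,0,0],[0,0.5,0,0],[0,0,0,0],[0,0,0,0]],
  ],
)

```text
time_s: 8.18
tcp_pos: [0.5364, 0.0977, 0.0695]
tcp_rot: [-3.139, 0.0, 2.909]
force: [-1.9, -5.4, 6.6]
width: 0.0107
finger_force: 61.9
```

>>> move_arm(
  rows=[
    [[0,0.5,0,0],[0,0,0,0],[0,0,0,0]],
  ],
)

```text
time_s: 8.43
tcp_pos: [0.5365, 0.0982, 0.0695]
tcp_rot: [-3.139, 0.0, 2.909]
force: [-1.5, -5.9, 7.3]
width: 0.0111
finger_force: 61.8
```

>>> move_arm(
  rows=[
    [[0,0.4,0,0],[0,0,0,0],[0,0,0,0]],
  ],
)

```text
time_s: 8.68
tcp_pos: [0.5366, 0.0986, 0.0695]
tcp_rot: [-3.139, 0.0, 2.909]
force: [-2.0, -5.5, 7.4]
width: 0.0107
finger_force: 61.9
```

>>> move_arm(
  rows=[
    [[0,0.4,0,0],[0,0,0,0],[0,0,0,0]],
  ],
)

```text
time_s: 8.93
tcp_pos: [0.5367, 0.099, 0.0695]
tcp_rot: [-3.139, 0.0, 2.909]
force: [-1.9, -6.2, 7.4]
width: 0.0106
finger_force: 61.9
```

>>> move_arm(
  rows=[
    [[0,0.4,0,0],[0,0,0,0],[0,0,0,0]],
  ],
)

```text
time_s: 9.18
tcp_pos: [0.5368, 0.0993, 0.0695]
tcp_rot: [-3.139, 0.0, 2.909]
force: [-1.3, -5.5, 7.8]
width: 0.0108
finger_force: 61.9
```

>>> move_arm(
  rows=[
    [[0,0.4,0,0],[0,0,0,0],[0,0,0,0]],
  ],
)

```text
time_s: 9.43
tcp_pos: [0.5369, 0.0997, 0.0695]
tcp_rot: [-3.139, 0.0, 2.909]
force: [-1.3, -6.1, 7.3]
width: 0.0108
finger_force: 61.9
```

>>> move_arm(
  rows=[
    [[0,0.5,0,0],[0,0,0,0],[0,0,0,0]],
  ],
)

```text
time_s: 9.68
tcp_pos: [0.537, 0.1003, 0.0695]
tcp_rot: [-3.139, 0.0, 2.909]
force: [-1.1, -5.8, 7.1]
width: 0.0111
finger_force: 61.8
```

>>> move_arm(
  rows=[
    [[0,0.5,0,0],[0,0,0,0],[0,0,0,0]],
  ],
)

```text
time_s: 9.93
tcp_pos: [0.5371, 0.1005, 0.0695]
tcp_rot: [-3.139, 0.0, 2.909]
force: [-1.3, -6.1, 7.5]
width: 0.0107
finger_force: 61.9
```

>>> move_arm(
  rows=[
    [[0,0.4,0,0],[0,0,0,0],[0,0,0,0]],
  ],
)

```text
time_s: 10.18
tcp_pos: [0.5371, 0.1005, 0.0695]
tcp_rot: [-3.138, 0.0, 2.908]
force: [-2.7, -7.4, 8.5]
width: 0.0105
finger_force: 62.0
```

>>> move_arm(
  rows=[
    [[0,0.4,0,0],[0,0,0,0],[0,0,0,0]],
  ],
)

```text
time_s: 10.43
tcp_pos: [0.5371, 0.1006, 0.0695]
tcp_rot: [-3.138, -0.0, 2.908]
force: [-1.9, -7.8, 8.4]
width: 0.0108
finger_force: 62.1
```

Run:
```python
from rig import get_image,telemetry
import cv2,numpy as np
from h import *
s=telemetry.read_state();print(s['tcp_pos'],s['force'],s['moment'],s['tau'].round(2))
d=get_image("wrist");np.savez("w5.npz",**d)
for f in("w4.npz","w5.npz"):
    e=np.load(f);P=cloud(e);u=np.array([.225,.9744]);v=np.array([-.9744,.225]);o=np.array([.556,.1921])
    a=(P[...,:2]-o)@u*1e3;l=(P[...,:2]-o)@v*1e3;z=P[...,2]
    b=(mask(e,"blue")>0)&(z>.036)&(z<.042);y=(mask(e,"yellow")>0)&(a<-20)&(abs(l)<45)
    for n,m in(("blue",b),("yel",y)):
        for sg in(1,-1):
            q=m&(sg*l>8);print(f,n,sg,q.sum(),np.percentile(a[q],[1,50,99]).round(1) if q.sum() else 0)
```

```text
[0.53705853 0.10060407 0.06950869] [-1.8780191  -7.76208544  8.35803082] [-1.70641399  0.40600743  0.03567416] [ -4.06 -49.26  -0.58 -17.39  -1.46  -0.88  -0.05]
w4.npz blue 1 3607 [-147.2 -100.6  -50.3]
w4.npz blue -1 530 [-148.4 -129.1  -49.9]
w4.npz yel 1 246 [-45.  -42.8 -39.9]
w4.npz yel -1 178 [-44.9 -42.7 -39.7]
w5.npz blue 1 3574 [-143.3  -98.5  -46.2]
w5.npz blue -1 501 [-144.6 -125.5  -46.1]
w5.npz yel 1 201 [-44.5 -42.3 -39.7]
w5.npz yel -1 145 [-44.3 -42.3 -39.8]
```

The carrier is touching both buffers: motion stopped and force is rising. Next I'll release, lift and turn to the cam grip.

>>> move_arm(
  rows=[
    [[0,0,0,0],[0,0,0,0],[0,0,0,0],[0,0,0,0],[0,0,0,0],[0,0,0,0],[0,0,0,0],[0,0,0,0],[0,0,-10,0],[0,0,-25,0],[0,0,-30,0],[0,0,-35,0]],
  ],
  gripper=0,
)

```text
time_s: 11.48
tcp_pos: [0.5362, 0.104, 0.1701]
tcp_rot: [-3.14, -0.002, 2.912]
force: [0.7, 0.2, -0.6]
width: 0.0854
finger_force: 0.0
```

>>> move_arm(
  rows=[
    [[0,0,-20,7],[0,0,0,7],[0,0,0,7],[0,0,0,7],[0,0,0,7],[0,0,0,7],[0,0,0,7],[0,0,0,7],[0,0,0,7],[0,0,0,7],[0,0,0,7],[0,0,0,7]],
  ],
)

```text
time_s: 12.48
tcp_pos: [0.5372, 0.1045, 0.1901]
tcp_rot: [3.141, -0.001, 1.44]
force: [-0.4, -0.9, 0.4]
width: 0.0856
finger_force: 0.0
```

Run:
```python
from rig import get_image,telemetry
import cv2,numpy as np
from h import *
s=telemetry.read_state();print(s['tcp_pos'],s['tcp_rot'],s['qpos'].round(2),s['force'],s['moment'])
d=get_image("wrist");np.savez("w6.npz",**d);measure(d,grip=(.556,.192),car=(.535,.099));cv2.imwrite("pics/w6.png",d["pixels"][:,:,::-1])
```

```text
[0.5372342  0.10446281 0.19007893] [ 3.14132625e+00 -8.08160307e-04  1.43982535e+00] [-0.72  0.48  0.59  1.88 -0.34  0.88 -0.1 ] [-0.3629132  -0.92321945  0.38268171] [ 0.00926761 -0.07389076  0.00818554]
bench z 0.0001735888048902956
plate 12266 (array([551.8, 170.3]), array([125.6, 116.6]), 77.2) (array([0.55474302, 0.18589079]), np.float64(166.3481850981332)) z 0.0446
bar 1160 (array([556.7, 192.3]), array([51.8, 12.1]), 78.6) (array([0.55680442, 0.19327894]), np.float64(78.52131182897651)) z 0.077
handle 1243 (array([535.8, 100.1]), array([12.7, 65.9]), 77.5) (array([0.53590117, 0.10115511]), np.float64(166.73197248889224)) z 0.0839
body 8993 (array([539.1, 119.1]), array([137.8, 115.9]), 75.9) (array([0.5417506, 0.1281174]), np.float64(77.62724477019603)) z 0.0447
stud 34 (array([529.2,  69.9]), array([ 38.6, 112. ]), 77.8) (array([0.54494397, 0.07504706]), np.float64(168.61293487415438)) z 0.0302
yellow 43 [0.5208 0.1568 0.0392]
yellow 44 [0.574  0.1442 0.0385]
```

View pics/w6.png

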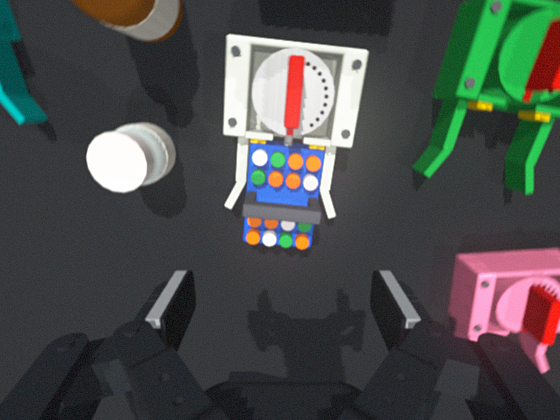

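The carrier is seated at (283,205) in the image, with the bar at (295,90), and the jar and bottle are clear. I'm moving over the cam grip.

>>> move_arm(
  rows=[
    [[0,0,0,4],[18,0.3,0,0],[18,0.3,0,0],[18,0.3,0,0],[18,0.3,0,0],[18,0.3,0,0],[0,0,35,0],[0,0,30,0],[0,0,10,0],[0,0,0,0],[0,0,0,0]],
  ],
)

```text
time_s: 13.45
tcp_pos: [0.5565, 0.192, 0.1151]
tcp_rot: [3.141, 0.0, 1.376]
force: [-0.2, 0.1, 0.7]
width: 0.0849
finger_force: 0.0
```

>>> move_arm(
  rows=[
    [[0,0,20,0.3],[0,0,20,0],[0,0,10,0],[0,0,5,0],[0,0,0,0],[0,0,0,0]],
  ],
)

```text
time_s: 13.95
tcp_pos: [0.557, 0.1924, 0.0605]
tcp_rot: [3.14, -0.001, 1.371]
force: [1.2, 0.3, 1.2]
width: 0.0853
finger_force: 0.0
```

>>> move_arm(
  rows=[
    [[0,0,0,0],[0,0,0,0],[0,0,0,0],[0,0,0,0],[0,0,0,0],[0,0,0,0],[0,0,0,0],[0,0,0,0],[0,0,0,0],[0,0,0,0]],
  ],
  gripper=255,
)

```text
time_s: 14.78
tcp_pos: [0.5567, 0.1923, 0.0596]
tcp_rot: [3.141, -0.0, 1.371]
force: [0.8, -0.3, 3.8]
width: 0.011
finger_force: 61.7
```

```bash
cat > st.py <<'E'
from rig import telemetry
s=telemetry.read_state();print(s['tcp_pos'].round(4),s['tcp_rot'].round(3),s['force'].round(2),s['moment'].round(3),s['qpos'].round(2),s['tau'].round(2),s['width'])
E
python3 st.py
```

```text
[0.5567 0.1923 0.0596] [ 3.141 -0.     1.371] [ 0.8  -0.29  3.76] [-0.083 -0.177  0.014] [-0.75  0.73  0.47  1.83 -0.49  0.69 -0.2 ] [-4.700e-01 -5.362e+01  8.960e+00 -1.541e+01 -1.000e-01  2.900e-01
 -3.000e-02] 0.010968038296660284
```

>>> move_arm(
  rows=[
    [[0,0,0,3],[0,0,0,5],[0,0,0,5],[0,0,0,5],[0,0,0,5],[0,0,0,5],[0,0,0,5],[0,0,0,5],[0,0,0,2],[0,0,0,0]],
  ],
)

```text
time_s: 15.62
tcp_pos: [0.5559, 0.1928, 0.0596]
tcp_rot: [-3.141, 0.0, 0.671]
force: [-1.9, 0.7, 6.3]
width: 0.0111
finger_force: 62.2
```

```bash
python3 st.py
```

```text
[0.5559 0.1928 0.0596] [-3.141  0.     0.671] [-1.89  0.69  6.28] [ 0.03   0.279 -0.115] [-0.87  0.78  0.64  1.84 -0.67  0.75 -0.75] [ 1.000e-01 -5.118e+01  1.278e+01 -1.495e+01  4.000e-02 -4.300e-01
 -3.200e-01] 0.01114248148615521
```

>>> move_arm(
  rows=[
    [[0,0,0,3],[0,0,0,4],[0,0,0,4],[0,0,0,4],[0,0,0,4],[0,0,0,4],[0,0,0,4],[0,0,0,3],[0,0,0,0]],
  ],
)

```text
time_s: 16.37
tcp_pos: [0.5557, 0.1933, 0.0596]
tcp_rot: [-3.14, 0.001, 0.147]
force: [-2.4, 2.2, 7.8]
width: 0.011
finger_force: 62.4
```

```bash
python3 st.py
```

```text
[0.5557 0.1933 0.0596] [-3.14e+00  1.00e-03  1.47e-01] [-2.43  2.17  7.84] [ 0.335  0.49  -0.124] [-0.94  0.83  0.77  1.84 -0.8   0.8  -1.17] [  1.09 -49.92  15.69 -13.92   0.22  -0.8   -0.46] 0.01098179632524106
```

Turned about 1.2 rad and it is still turning free (0.12 N m). I'll go on in smaller steps.

>>> move_arm(
  rows=[
    [[0,0,0,3],[0,0,0,3],[0,0,0,3],[0,0,0,0],[0,0,0,0]],
  ],
)

```text
time_s: 16.78
tcp_pos: [0.5556, 0.1936, 0.0596]
tcp_rot: [-3.14, 0.001, -0.008]
force: [-2.9, 3.1, 7.0]
width: 0.0108
finger_force: 62.3
```

```bash
python3 st.py
```

```text
[0.5556 0.1936 0.0596] [-3.14e+00  1.00e-03 -8.00e-03] [-2.93  3.14  6.96] [ 0.388  0.465 -0.076] [-0.96  0.85  0.8   1.85 -0.83  0.82 -1.3 ] [ 1.400e+00 -5.002e+01  1.642e+01 -1.358e+01  3.700e-01 -8.400e-01
  3.000e-02] 0.010835246102627316
```

>>> move_arm(
  rows=[
    [[0,0,0,2],[0,0,0,2],[0,0,0,2]],
  ],
)

```text
time_s: 17.03
tcp_pos: [0.5556, 0.1937, 0.0596]
tcp_rot: [-3.14, 0.001, -0.113]
force: [-2.2, 1.4, 7.1]
width: 0.0108
finger_force: 62.3
```

```bash
python3 st.py
```

```text
[0.5556 0.1937 0.0596] [-3.14e+00  1.00e-03 -1.13e-01] [-2.19  1.41  7.14] [0.492 0.398 0.156] [-0.98  0.86  0.82  1.85 -0.86  0.83 -1.39] [  2.2  -50.44  16.81 -13.17   0.38  -0.9    0.32] 0.010778031888553904
```

>>> move_arm(
  rows=[
    [[0,0,0,2],[0,0,0,2]],
  ],
)

```text
time_s: 17.2
tcp_pos: [0.5557, 0.1938, 0.0596]
tcp_rot: [-3.14, 0.002, -0.183]
force: [-2.5, 3.2, 7.0]
width: 0.0103
finger_force: 62.3
```

```bash
python3 st.py
```

```text
[0.5557 0.1938 0.0596] [-3.14e+00  2.00e-03 -1.83e-01] [-2.5   3.22  7.01] [0.459 0.383 0.175] [-0.99  0.87  0.84  1.85 -0.87  0.84 -1.45] [  2.27 -50.33  17.17 -12.96   0.41  -0.91   0.32] 0.010300415824226531
```

>>> move_arm(
  rows=[
    [[0,0,0,2],[0,0,0,2]],
  ],
)

```text
time_s: 17.37
tcp_pos: [0.5557, 0.1938, 0.0596]
tcp_rot: [-3.14, 0.002, -0.253]
force: [-3.0, 3.0, 7.5]
width: 0.0108
finger_force: 62.3
```

```bash
python3 st.py
```

```text
[0.5557 0.1938 0.0596] [-3.14e+00  2.00e-03 -2.53e-01] [-2.96  2.99  7.52] [0.475 0.369 0.148] [-0.99  0.88  0.85  1.85 -0.89  0.85 -1.51] [  2.35 -50.27  17.52 -12.73   0.44  -0.91   0.31] 0.010802459419208153
```

>>> move_arm(
  rows=[
    [[0,0,0,2],[0,0,0,2]],
  ],
)

```text
time_s: 17.53
tcp_pos: [0.5557, 0.194, 0.0596]
tcp_rot: [-3.14, 0.002, -0.322]
force: [-1.9, 2.5, 7.2]
width: 0.0109
finger_force: 62.3
```

```bash
python3 st.py
```

```text
[0.5557 0.194  0.0596] [-3.14e+00  2.00e-03 -3.22e-01] [-1.94  2.47  7.18] [0.565 0.331 0.232] [-1.    0.89  0.87  1.85 -0.9   0.86 -1.57] [  2.44 -50.22  17.86 -12.49   0.46  -0.91   0.29] 0.010911707658895266
```

>>> move_arm(
  rows=[
    [[0,0,0,1],[0,0,0,1]],
  ],
)

```text
time_s: 17.7
tcp_pos: [0.5558, 0.194, 0.0596]
tcp_rot: [-3.14, 0.002, -0.356]
force: [-1.4, 2.9, 6.6]
width: 0.0107
finger_force: 62.3
```

```bash
python3 st.py
python3 - <<'E'
from rig import get_image
import cv2,numpy as np
from h import *
d=get_image("scene");np.savez("s7.npz",**d);t=get_image("wrist")
a=cv2.resize(d["pixels"][180:290,150:300],None,fx=2.8,fy=2.8,interpolation=cv2.INTER_CUBIC)
b=cv2.resize(t["pixels"],(400,300))
c=np.zeros((308,820,3),np.uint8)[:, :800];c[:,:400]=a[:308,:400];c[:300,400:]=b
cv2.imwrite("pics/m7.png",c[...,::-1]);np.savez("w7.npz",**t)
E
python3 st.py
```

```text
[0.5558 0.194  0.0596] [-3.14e+00  2.00e-03 -3.56e-01] [-1.41  2.88  6.63] [0.579 0.363 0.221] [-1.01  0.89  0.87  1.85 -0.91  0.86 -1.6 ] [ 2.300e+00 -4.995e+01  1.814e+01 -1.237e+01  4.000e-01 -8.800e-01
  1.000e-02] 0.010675054111427664
[0.5557 0.194  0.0596] [-3.14e+00  2.00e-03 -3.56e-01] [-2.34  4.24  7.03] [0.455 0.418 0.023] [-1.01  0.89  0.87  1.85 -0.91  0.86 -1.6 ] [  2.03 -49.68  18.21 -12.44   0.43  -0.87  -0.2 ] 0.01070325251082205
```

View pics/m7.png

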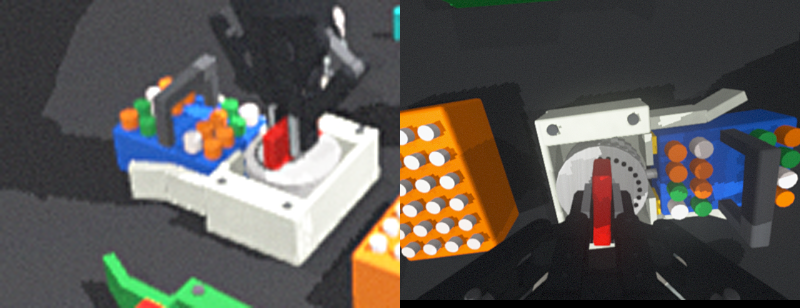

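The grip is at about 100° with the buffers (yellow at (653,145)) between carrier and dock. The torque has only started to rise, so I'm continuing gently.

>>> move_arm(
  rows=[
    [[0,0,0,1.5],[0,0,0,1.5]],
  ],
)

```text
time_s: 17.97
tcp_pos: [0.5558, 0.194, 0.0596]
tcp_rot: [-3.14, 0.002, -0.409]
force: [-2.2, 2.5, 6.6]
width: 0.0107
finger_force: 62.3
```

```bash
python3 st.py
```

```text
[0.5558 0.194  0.0596] [-3.14e+00  2.00e-03 -4.09e-01] [-2.2   2.46  6.57] [0.582 0.328 0.264] [-1.01  0.9   0.89  1.85 -0.92  0.87 -1.64] [  2.48 -50.17  18.31 -12.19   0.46  -0.88   0.19] 0.010731531810582663
```

>>> move_arm(
  rows=[
    [[0,0,0,1.5],[0,0,0,1.5]],
  ],
)

```text
time_s: 18.13
tcp_pos: [0.5558, 0.1941, 0.0596]
tcp_rot: [-3.14, 0.002, -0.461]
force: [-2.5, 2.0, 7.2]
width: 0.0109
finger_force: 62.3
```

```bash
python3 st.py
```

```text
[0.5558 0.1941 0.0596] [-3.14e+00  2.00e-03 -4.61e-01] [-2.5   2.03  7.21] [0.545 0.368 0.269] [-1.02  0.9   0.9   1.85 -0.93  0.88 -1.68] [  2.53 -50.07  18.57 -11.99   0.47  -0.87   0.12] 0.010941652036601154
```

>>> move_arm(
  rows=[
    [[0,0,0,1],[0,0,0,1]],
  ],
)

```text
time_s: 18.3
tcp_pos: [0.5558, 0.1941, 0.0596]
tcp_rot: [-3.14, 0.002, -0.496]
force: [-1.8, 3.1, 7.1]
width: 0.0106
finger_force: 62.3
```

```bash
python3 st.py
```

```text
[0.5558 0.1941 0.0596] [-3.14e+00  2.00e-03 -4.96e-01] [-1.79  3.12  7.08] [0.591 0.339 0.229] [-1.02  0.91  0.9   1.85 -0.94  0.88 -1.71] [ 2.470e+00 -4.994e+01  1.878e+01 -1.187e+01  4.300e-01 -8.500e-01
 -4.000e-02] 0.010574156544176653
```

>>> move_arm(
  rows=[
    [[0,0,0,1.5],[0,0,0,1.5]],
  ],
)

```text
time_s: 18.47
tcp_pos: [0.5559, 0.1942, 0.0596]
tcp_rot: [-3.14, 0.002, -0.548]
force: [-2.5, 3.2, 6.0]
width: 0.0108
finger_force: 62.3
```

```bash
python3 st.py
python3 - <<'E'
from rig import get_image
from h import *
d=get_image("wrist");np.savez("w8.npz",**d)
u=np.array([.225,.9744]);v=np.array([-.9744,.225]);o=np.array([.556,.1921])
for f in("w6.npz","w7.npz","w8.npz"):
    e=np.load(f);P=cloud(e);a=(P[...,:2]-o)@u*1e3;l=(P[...,:2]-o)@v*1e3;z=P[...,2]
    y=(mask(e,"yellow")>0)&(a<-20)&(a>-60)&(abs(l)<45)&(z<.06)
    h=(z>.079)&(z<.089)&(abs(a+94)<25)&(abs(l)<25)
    pl=(abs(z-.0445)<.003)&(mask(e,"white")>0)&(abs(l)>20)&(abs(l)<55)&(a>-60)&(a<60)
    print(f,"yel",y.sum(),np.percentile(a[y],[2,50,98]).round(1),"handle",h.sum(),a[h].mean().round(2),np.percentile(a[h],[2,98]).round(1),"plate",np.percentile(a[pl],[1,50,99]).round(1))
E
```

```text
[0.5559 0.1942 0.0596] [-3.14e+00  2.00e-03 -5.48e-01] [-2.48  3.16  6.04] [0.587 0.259 0.318] [-1.03  0.91  0.91  1.85 -0.95  0.89 -1.76] [  2.61 -50.09  18.96 -11.66   0.47  -0.83   0.07] 0.010808433023884236
w6.npz yel 87 [-44.5 -42.3 -41.1] handle 879 -93.51 [-99.7 -88.4] plate [-38.9   2.8  39.6]
w7.npz yel 265 [-43.8 -42.5 -41. ] handle 3669 -92.89 [-99.7 -88.1] plate [-39.2   0.3  39.4]
w8.npz yel 316 [-43.5 -42.  -40.5] handle 4010 -92.98 [-99.6 -87.9] plate [-39.4  -2.2  39.1]
```

Torque is about 0.32 N m and the buffers have gone in about 1 mm, so it is snug at roughly 10–12 N. Now releasing and lifting clear.

>>> move_arm(
  rows=[
    [[0,0,0,0],[0,0,0,0],[0,0,0,0],[0,0,0,0],[0,0,0,0],[0,0,0,0],[0,0,0,0],[0,0,0,0],[0,0,-10,0],[0,0,-30,0],[0,0,-35,0],[0,0,-35,0]],
  ],
  gripper=0,
)

```text
time_s: 19.52
tcp_pos: [0.5557, 0.1918, 0.1709]
tcp_rot: [3.14, 0.0, -0.55]
force: [1.0, 0.4, 0.2]
width: 0.0852
finger_force: 0.0
```

>>> move_arm(
  rows=[
    [[0,0,-25,0],[0,0,-25,0],[0,0,0,0],[0,0,0,0]],
  ],
)

```text
time_s: 19.85
tcp_pos: [0.5569, 0.1924, 0.2211]
tcp_rot: [-3.139, -0.001, -0.549]
force: [0.3, 0.6, -0.4]
width: 0.0852
finger_force: 0.0
```

Run:
```python
from rig import get_image
from h import *
d=get_image("wrist");np.savez("w9.npz",**d)
measure(d,grip=(.556,.192),car=(.536,.101));cv2.imwrite("pics/w9.png",d["pixels"][:,:,::-1])
```

```text
bench z 0.0001380598772218189
plate 7861 (array([552.1, 170.1]), array([125.2, 115.8]), 77.2) (array([0.55830627, 0.17976087]), np.float64(-163.32207920590287)) z 0.0445
bar 687 (array([557.2, 192. ]), array([11.6, 52. ]), 58.8) (array([0.55810732, 0.19129392]), np.float64(148.58186525145874)) z 0.0769
handle 1093 (array([535.8, 100. ]), array([12.4, 65.5]), 78.1) (array([0.53765815, 0.10043146]), np.float64(168.2632831237246)) z 0.0838
body 8198 (array([540.8, 119.2]), array([140.6, 115.6]), 77.5) (array([0.54394505, 0.12173872]), np.float64(79.55334583615206)) z 0.0451
stud 46 (array([530.2,  69.4]), array([ 37.9, 111.6]), 79.8) (array([0.56823705, 0.07069846]), np.float64(-176.1500854050926)) z 0.0297
yellow 30 [0.5743 0.1448 0.0392]
yellow 26 [0.5212 0.1567 0.0392]
```

View pics/w9.png

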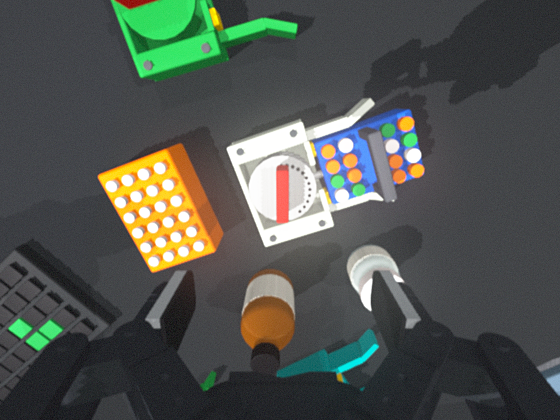

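The cam is at about 1.89 rad with the bar at (283,193), and the carrier is seated at (370,155). The rack, bottle and jar haven't moved, and the gripper is clear.

```bash
python3 -c "
from rig import ticket
print(ticket.sign_off())"
```

```text
the job is handed in; nothing more can be done
None
```

The job is handed in: the carrier is in the white dock against both buffers, and the cam is turned to about 1.89 rad. I put the buffer force at roughly 10–12 N, going by the cam torque, because the camera could not confirm it. The arm is clear and the bottle, jar and tip rack were left alone.

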